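Open the masala dabba by its thumb tab

TASK

A blue measuring cup stands right in front of the closed round masala dabba: first push it sideways along the surface until no part of it stands in front of the round box. Then push up the thumb tab of the round box's hinged lid with your fingertips and swing the lid over past upright, so that it lies back and stays open by itself. Pick nothing up, keep the cup standing, leave the rectangular tea caddy shut and the other things where they are.

Things in the scene. Friction and masses are not known exactly. Their poses are not given: they have to be found in the camera images.
- dabba: Masala dabba: round stainless steel box, 160 mm diameter, 62 mm high without its lid (72 mm with it), fixed to the surface. Origin: centre of its underside. Its +x axis points from the front (thumb tab) to the back (hinge), z up.
- dabba_lid (a joint): Hinge angle of the dabba's steel lid (rad): 0 closed, grows as the tab end rises; upright at 1.57; stops leaning back at 1.95. Axis along the dabba's y. Lid 0.18 kg, about 1 N at the tab raises it; the hinge moves freely, with no catch or spring: below upright the lid falls shut, beyond it falls open.
- dabba_hinge (a point): Point on the lid's hinge axis, 85 mm behind the dabba's centre and 62 mm above the surface, level with the lid's underside when closed.
- dabba_tab (a point): Middle of the outer lower edge of the thumb tab, moving with the lid; 198 mm from the hinge axis. Closed it is 113 mm in front of the dabba's centre, 62 mm above the surface. The tab is a flat steel strip 46 mm wide, 4 mm thick, and stands 33 mm out from the box wall with free space under it.
- cup: Blue plastic measuring cup standing in front of the dabba's tab: nearly straight sides, 72 mm diameter, 72 mm high, 70 g, loose. Origin: centre of its underside. A flat strip handle at the rim (16 mm wide, 5 mm thick) runs out along its -x axis to 78 mm from the cup's centre, roughly towards the robot.
- cup_b: Second, identical measuring cup standing well to one side (bystander). Origin: centre of its underside.
- caddy: Rectangular stainless steel tea caddy, 90 x 130 mm, 107 mm high with its lid, fixed beside the dabba (left or right of it). Origin: centre of its underside; front along its -x axis.
- caddy_lid (a joint): Hinge angle of the tea caddy's lid (rad), 0 closed. It is to stay shut.
- ghee_pot: Steel ghee pot with dark screw lid and knob, 100 mm diameter, 142 mm high, loose bystander to one side. Origin: centre of its underside.
- jar: Small glass jar, 54 mm diameter, 100 mm high, bystander between and behind the two boxes. Origin: centre of its underside.
- tumbler: Steel tumbler, 62 mm across the rim, 90 mm high, bystander in front of the tea caddy. Origin: centre of its underside.
- spoon: Spoon with a wooden handle and metal bowl, 200 mm long, lying lengthwise away from the robot on the left (bystander).
Not all that is in view belongs to the job. What is shaped like the dabba but pink or purple is not meant.

How it is judged:
By the outcome, as a careful person would: the job done as asked, in the order asked, and still so for the second after the job is handed in, with the robot touching nothing.
It also fails if it takes over 64 s, if anything falls off the work surface, if the arm or the gripper's body presses on something with over 40 N, if the wrist force passes 120 N, or if a joint passes its speed limit or range.

ROBOT

A 6-joint arm with a two-finger parallel gripper is mounted at the origin on the work surface. World frame = base frame: x ahead of the robot, y to its left, z up, the work surface at z = 0. Lengths are in m, angles in rad, forces in N, time in s.
With the tool pointing down it reaches from about 0.275 to 0.825 m from the base axis. Payload 4.9 kg.
Tool frame: the origin (TCP) lies midway between the tips of the shut fingers; the grasp point (between the pads) lies 19 mm behind it (bot.grip_depth is the distance from the TCP to the grasp point, in m); z points along the fingers, y is the line along which they close (so a half turn about z gives the same grasp; the last joint's range is limited). The gripper opens to 85 mm and grips with 20 to 120 N. Pads are 22 mm wide; open, the fingers measure 114 mm over their backs; the gripper's body (76 mm by 85 mm) begins 54 mm behind the grasp point. The pads swing forward as they close: fully open they stand 13 mm farther back than shut.
Start: joints at [-1.426, 0.326, -0.193, 1.052, 0, 1.437], TCP at [0.151, -0.529, 0.231] pointing down, gripper open.
Joint ranges: [-2.65, 2.65], [-0.97, 1.79], [-1.3, 1.35], [-1.93, 2.1], [-1.47, 1.37], [-3.14, 3.14]. Speed limits (rad/s): [2.57, 2.57, 3.14, 3.14, 3.14, 3.14].

INTERFACE

Orientations are given as a rotation vector (axis times angle).
In Python, from station import bot gives the robot as it stands.
- The arm moves only by the shell command python3 -m creep 'ROWS' [FORCE]. ROWS is a JSON object whose one key "steps" holds one flat list of numbers, 5 for each row, row after row: the closure, from -1 (fully open) to 1 (shut), then the shift along the tool's x, y, z in mm, then the turn about the tool's z in rad. In form: {"steps": [hand, x, y, z, turn, hand, x, y, z, turn, ...]}. A call has 1 to 20 rows; each row shifts and turns the commanded pose from where the row before left it, along the tool's axes as they then stand; what a row does not reach is not made up. A row lasts 1/8 s, in which the tool goes at most 62.5 mm and 10.7 degrees, less where a joint would pass 70% of its speed; a pose out of reach is approached as far as the arm can. A call is refused whole if a number of a shift passes 62.5 or a number of a turn 0.188, either way. A call with a gripper value outside its range is refused whole. The fingers move at their own pace and stop on an object; FORCE is the grip in N (left out, the last holds). Time passes only in rows, so rows that do not move let the fingers close. It gives the time, the measured TCP pose, the force, the opening and the grip force at its end, in the units of the state.
- bot.read_state(): the state, without advancing time (a new reading comes with each control period).
- bot.read_camera(name): name is "side" or "top"; returns a dict with "img" (400x640x3 uint8, red, green, blue), "mtx" (3x3 intrinsics, pixels), "D" ([k1, k2, p1, p2, k3] as OpenCV has them; the pictures are not rectified), "rvec" (rotation vector, rad) and "tvec" (3), from world to camera coordinates, as OpenCV has them. Camera axes: x right, y down, z forward; pixel columns grow to the right and rows downward; lengths in m; the calibration is good to about 2 mm. A picture is of the moment at which its call begins. There is no depth.
- bot.finish_job(): hands the job in; it is judged then, once.
Trained networks look in a picture, given as the dict that the camera call returned (one of the last four; its "shot" number tells which), for a name from the list of things; names that differ only in an ending like _2 or _b are one class to them, and where a whole thing is asked for, a point or a joint stands for the part that bears it (a point fixed in the world has none). Each returns a list of dicts, best first, with "score" (0 to 1); they miss things now and then, are a little off and sometimes report something else, mostly with a low value. They report only what shows in the picture. A call takes as long as a camera call. They do not tell look-alikes from the thing itself.
- bot.search_frame(picture, label): "location" ([column, row] in pixels, amid what is visible of it).
- bot.masks_of(picture, label): "mask" (400x640 bool, what is visible of it) and "location" ([column, row] in pixels, amid what is visible of it).
- bot.pinpoint(picture, label): "location" ([column, row] in pixels: a listed point, or the origin of a listed thing).
The state is a dict: "clock": time; "joint_pos": joint angles; "dq": joint speeds; "tau": joint torques, N m; "position": TCP position; "ee_rot": TCP orientation; "contact_force": force on the tool from outside, world axes, zero at the start; "moment": the same for the moment, N m; "finger_gap": finger opening in m; "gripper_force": force on a finger pad.
Only numpy, scipy, OpenCV 4.12 (cv2) and the standard library are available. Lean on these libraries where they do the work, as an engineer would, in place of code of your own. Each camera call takes 0.05 s, during which the arm holds its last target. There are 200 camera calls.

## Working session

There is one attempt and no reset: what is moved stays moved. The work goes in short steps, Python scripts to look and compute and a shell command to move; the robot and the scene stay as the last step left them, time stands still between calls to the robot, and variables do not carry over. Pictures are saved under pics/ and viewed, at most 10 in all, crops included, and the job is handed in when it is done.

```bash
mkdir -p pics; ls; cat > h.py <<'E'
import numpy as np,cv2
from station import bot
def ray(p,px):
    R=cv2.Rodrigues(np.array(p["rvec"],float))[0];t=np.array(p["tvec"],float)
    u=cv2.undistortPoints(np.array([[px]],float),np.array(p["mtx"],float),np.array(p["D"],float))[0,0]
    return -R.T@t, R.T@np.array([u[0],u[1],1])
def at(p,px,z):
    o,d=ray(p,px);return o+d*(z-o[2])/d[2]
def tri(pa,a,pb,b):
    o1,d1=ray(pa,a);o2,d2=ray(pb,b)
    s=np.linalg.lstsq(np.c_[d1,-d2],o2-o1,rcond=None)[0]
    x,y=o1+d1*s[0],o2+d2*s[1];return (x+y)/2,np.linalg.norm(x-y)
def proj(p,X):
    return cv2.projectPoints(np.array(X,float).reshape(-1,3),np.array(p["rvec"],float),np.array(p["tvec"],float),np.array(p["mtx"],float),np.array(p["D"],float))[0].reshape(-1,2)
E
python3 - <<'E'
from h import *
np.set_printoptions(precision=3,suppress=True)
P={n:bot.read_camera(n) for n in("top","side")}
for n,p in P.items():
    cv2.imwrite(f"pics/{n}0.png",p["img"][:,:,::-1]); print(n,ray(p,[320,200]))
Z=dict(dabba=0,dabba_hinge=.062,dabba_tab=.062,cup=0,caddy=0,ghee_pot=0,jar=0,tumbler=0)
for l,z in Z.items():
  for n,p in P.items():
    for r in bot.pinpoint(p,l)[:3]:
        print(l,n,round(r["score"],2),np.array(r["location"]),at(p,r["location"],z))
print(bot.read_state())
E
```

```text
pics
top (array([ 0.403, -0.004,  1.572]), array([ 0.092, -0.001, -0.996]))
side (array([-0.292,  0.743,  0.836]), array([ 0.622, -0.567, -0.541]))
dabba top 0.87 [396.7 280.8] [ 0.295 -0.243  0.   ]
dabba top 0.71 [364.1 167.9] [ 0.65  -0.146  0.   ]
dabba top 0.71 [250.6 283.4] [0.288 0.212 0.   ]
dabba side 0.94 [323.7 201.1] [ 0.654 -0.138  0.   ]
dabba side 0.56 [424.4 230.4] [ 0.292 -0.252 -0.   ]
dabba side 0.56 [324. 305.] [0.284 0.211 0.   ]
dabba_hinge top 0.82 [390.8 252.8] [ 0.382 -0.217  0.062]
dabba_hinge top 0.58 [358.1 134.4] [ 0.744 -0.123  0.062]
dabba_hinge top 0.56 [359.2 168.5] [ 0.638 -0.125  0.062]
dabba_hinge side 0.83 [295.8 276.1] [0.369 0.233 0.062]
dabba_tab top 0.73 [370.8 201.1] [ 0.538 -0.159  0.062]
dabba_tab top 0.61 [412.4 317.3] [ 0.19  -0.279  0.062]
dabba_tab side 0.87 [349.1 199.5] [ 0.53  -0.141  0.062]
dabba_tab side 0.86 [363.7 296.2] [0.193 0.158 0.062]
cup top 0.68 [365.  217.9] [ 0.491 -0.146  0.   ]
cup top 0.59 [174.5 197.3] [0.559 0.457 0.   ]
cup side 0.75 [191.9 295.1] [0.563 0.449 0.   ]
cup side 0.56 [361.8 219.8] [ 0.477 -0.15   0. 
[... 320 characters left out ...]
66 [278.2 204.9] [ 0.751 -0.003  0.   ]
jar side 0.39 [321.6 198.9] [ 0.67  -0.143  0.   ]
tumbler top 0.78 [261.1 210.7] [0.515 0.18  0.   ]
tumbler top 0.61 [316.6 136.8] [0.751 0.004 0.   ]
tumbler side 0.76 [280.4 260.7] [0.505 0.182 0.   ]
{'clock': 0.9, 'joint_pos': array([-1.426,  0.326, -0.193,  1.052, -0.   ,  1.437]), 'dq': array([-0.001, -0.001, -0.002, -0.001, -0.001, -0.001]), 'tau': array([  0.   , -44.332,  26.276,   0.001,  -0.   ,  -0.   ]), 'position': array([ 0.151, -0.529,  0.231]), 'ee_rot': array([ 3.111,  0.437, -0.   ]), 'contact_force': array([ 0.186,  0.742, -0.349]), 'moment': array([-0.   , -0.004,  0.007]), 'gripper_force': 0.0, 'finger_gap': 0.08557432667559971}
```

View pics/top0.png

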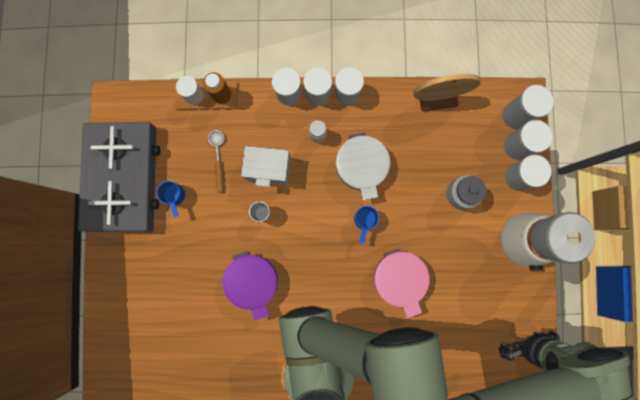

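View pics/side0.png

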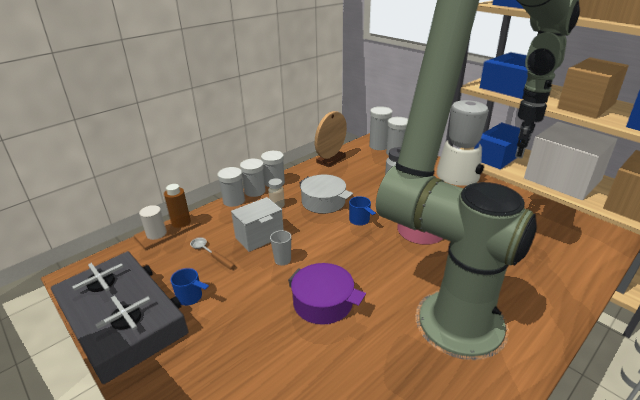

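The steel dabba is at top (363,162) with its tab at (370,194). The cup is at top (366,217) with its handle towards (362,241). The pink and purple round boxes at (402,280) and (250,282) are look-alikes. Next I'll refine the dabba pose by fitting its outline in the top view, then plan the approach.

```bash
cat >> h.py <<'E'
np.set_printoptions(precision=3,suppress=True)
def plan(target,ydir,start=None):
    """tool-frame shift (mm, in CURRENT axes) and turn so that tool y lies along +-ydir (rad)"""
    s=bot.read_state();R=cv2.Rodrigues(np.array(s["ee_rot"]))[0]
    d=R.T@(np.array(target)-s["position"])*1000
    y=R.T@np.array([np.cos(ydir),np.sin(ydir),0]); a=np.arctan2(-y[0],y[1])
    a=(a+np.pi/2)%np.pi-np.pi/2
    print("t %.2f"%s["clock"],"pos",s["position"],"shift mm",d,"turn",round(a,3),"xaxis",R[:,0],"j6",s["joint_pos"][5])
E
python3 - <<'E'
from h import *
from scipy.optimize import minimize
p=bot.read_camera("top")
ms=[m for m in bot.masks_of(p,"dabba") if abs(m["location"][0]-364)<15 and abs(m["location"][1]-168)<15]
m=ms[0]["mask"];print(ms[0]["score"],m.sum())
def sil(v):
    x,y,a=v; c,s=np.cos(a),np.sin(a); im=np.zeros((400*4,640*4),np.uint8)
    def dr(L):
        L=np.array(L);W=np.c_[x+c*L[:,0]-s*L[:,1],y+s*L[:,0]+c*L[:,1],L[:,2]]
        cv2.fillPoly(im,[cv2.convexHull((4*proj(p,W)+1.5).astype(np.int32))],1)
    t=np.linspace(0,2*np.pi,60);C=np.c_[.081*np.cos(t),.081*np.sin(t)]
    dr(np.r_[np.c_[C,0*t],np.c_[C,0*t+.072]])
    dr([[-.113,-.023,.064],[-.113,.023,.064],[-.05,.023,.064],[-.05,-.023,.064]])
    dr([[.095,-.025,.06],[.095,.025,.06],[.05,.025,.06],[.05,-.025,.06]])
    return cv2.resize(im.astype(np.float32),(640,400),interpolation=cv2.INTER_AREA)
f=lambda v:np.abs(sil(v)-m).sum()
best=min((minimize(f,[.65,-.142,a],method="Nelder-Mead",options=dict(initial_simplex=[[.65,-.142,a],[.66,-.142,a],[.65,-.13,a],[.65,-.142,a+.1]])) for a in(0,.1,.2,.3)),key=lambda r:r.fun)
x,y,a=best.x;print("dabba",best.x,"cost",best.fun)
for n,L in(("tab",-.113),("hinge",.085)):print(n,x+L*np.cos(a),y+L*np.sin(a))
for r in bot.masks_of(p,"cup")[:2]:
    ys,xs=np.where(r["mask"]);print(r["score"],r["location"],at(p,r["location"],.072),xs.min(),xs.max(),ys.min(),ys.max(),at(p,[ (xs[ys<ys.min()+20].min()+xs[ys<ys.min()+20].max())/2,ys.min()],.072))
print("proj cup", proj(p,[[.484,-.148,.072]]))
plan([.478,-.235,.15],0)
o=p["img"][100:260,280:480];cv2.imwrite("pics/c1.png",cv2.resize(o,None,fx=4,fy=3.75,interpolation=2)[:,:,::-1][:600,:800])
E
```

```text
0.73 2532
dabba [ 0.658 -0.137  0.182] cost 83.6875
tab 0.5465674894833619 -0.15756596953438468
hinge 0.7412805315516312 -0.12163782946952179
0.78 [364.0, 220.5] [ 0.479 -0.137  0.072] 355 378 206 243 [ 0.523 -0.145  0.072]
0.67 [171.8, 197.0] [0.553 0.445 0.072] 156 185 181 216 [0.602 0.45  0.072]
proj cup [[367.728 218.906]]
t 1.05 pos [ 0.151 -0.529  0.231] shift mm [ 394.867 -192.549   81.282] turn -1.292 xaxis [ 0.961  0.275 -0.   ] j6 1.4365813085271915
```

View pics/c1.png

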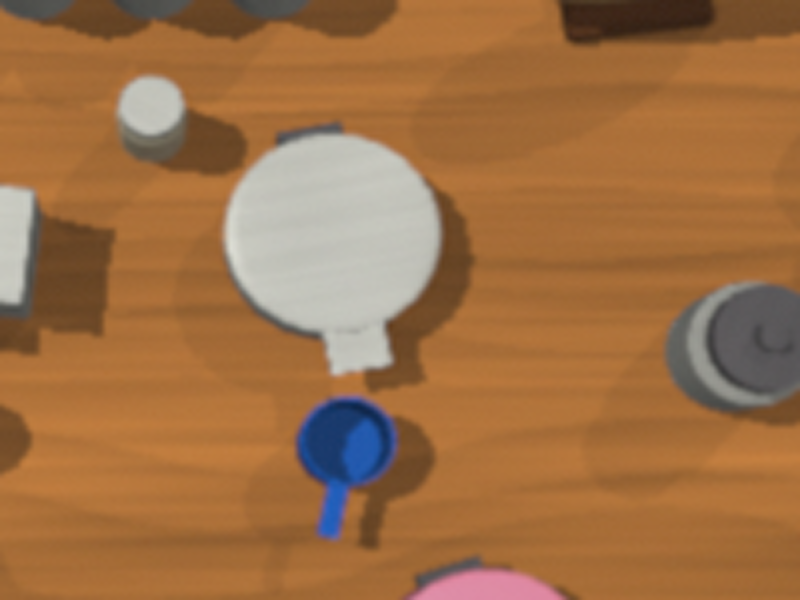

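The top view crop confirms the fit: cup rim centre is (367,218), about (0.488,-0.146), and the tab edge is (370,199). I'll move to the right of the cup and turn the fingers along world x, half open.

```bash
python3 -m creep '{"steps":[0,40,-18.5,0,0, 0,40,-18.5,0,0, 0,40,-18.5,0,0, 0,40,-18.5,0,0, 0,40,-18.5,0,0, 0,40,-18.5,0,0, 0,40,-18.5,0,0, 0,40,-18.5,0,0, 0,40,-18.5,0,0, 0,40,-18.5,0,0, 0,0,0,0,-0.185, 0,0,0,0,-0.185, 0,0,0,0,-0.185, 0,0,0,0,-0.185, 0,0,0,0,-0.185, 0,0,0,0,-0.185, 0,0,0,0,-0.182, 0,0,0,0,0]}' 20; python3 -c "
from h import *
plan([.488,-.240,.025],0);print(bot.read_state()['finger_gap'])"
```

```text
clock: 3.3
position: [0.485, -0.2408, 0.2313]
ee_rot: [2.224, 2.219, 0.0]
contact_force: [0.4, 0.2, -0.2]
finger_gap: 0.0426
gripper_force: 0.0
t 3.30 pos [ 0.485 -0.241  0.231] shift mm [  0.842   2.97  206.287] turn -0.002 xaxis [0.002 1.    0.   ] j6 0.9756902531431568
0.04255305489016125
```

```bash
python3 -m creep '{"steps":[0,0,3,40,0, 0,0,0,40,0, 0,0,0,40,0, 0,0,0,40,0, 0,0,0,30,0, 0,0,0,19,0, 0,0,0,0,0, 0,15,0,0,0, 0,15,0,0,0, 0,10,0,0,0, 0,6,0,0,0, 0,6,0,0,0, 0,6,0,0,0, 0,6,0,0,0, 0,6,0,0,0, 0,6,0,0,0, 0,6,0,0,0, 0,6,0,0,0, 0,0,0,0,0]}'; python3 - <<'E'
from h import *
p=bot.read_camera("side");cv2.imwrite("pics/s1.png",p["img"][120:300,250:490,::-1].repeat(3,0).repeat(3,1))
for r in bot.pinpoint(p,"cup")[:3]:print(r["score"],at(p,r["location"],0))
E
```

```text
clock: 5.68
position: [0.4879, -0.1522, 0.0222]
ee_rot: [-2.22, -2.222, -0.0]
contact_force: [0.0, -0.1, -0.1]
finger_gap: 0.0429
gripper_force: 0.0
0.82 [ 0.481 -0.113  0.   ]
0.55 [0.552 0.456 0.   ]
```

View pics/s1.png

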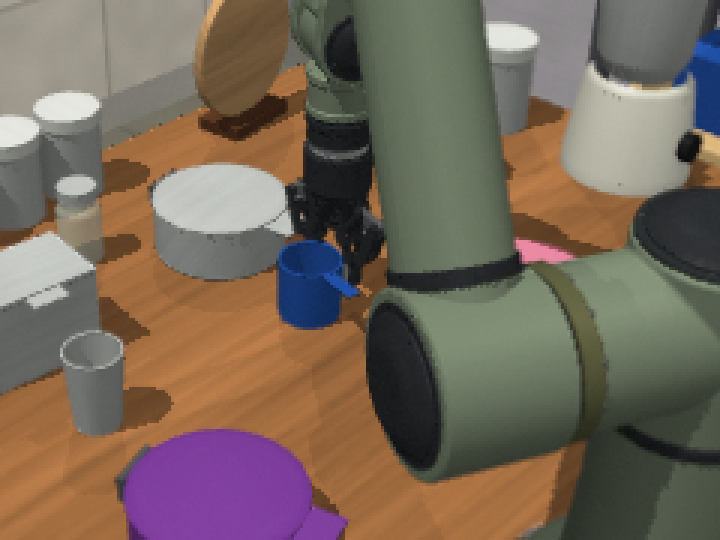

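The cup is standing and sliding ahead of the fingers (crop 310,285), so I'll keep pushing and then back off.

```bash
python3 -m creep '{"steps":[0,5,0,0,0, 0,7,0,0,0, 0,7,0,0,0, 0,7,0,0,0, 0,7,0,0,0, 0,7,0,0,0, 0,7,0,0,0, 0,7,0,0,0, 0,7,0,0,0, 0,7,0,0,0, 0,7,0,0,0, 0,7,0,0,0, 0,7,0,0,0, 0,7,0,0,0, 0,7,0,0,0, 0,4,0,0,0, 0,2,0,0,0, 0,0,0,0,0, 0,-15,0,0,0, 0,-25,0,0,0]}'; python3 -m creep '{"steps":[0,0,-10,-40,0, 0,0,-10,-40,0, 0,0,-10,-40,0, 0,0,0,-20,0, 0,0,0,0,0]}'; python3 - <<'E'
from h import *
for n in("top","side"):
    p=bot.read_camera(n)
    cv2.imwrite(f"pics/{n}2.png",p["img"][:,:,::-1])
    for r in bot.pinpoint(p,"cup")[:2]:print(n,r["score"],at(p,r["location"],0))
    for l in("dabba_tab","tumbler"):
        for r in bot.pinpoint(p,l)[:2]:print(n,l,r["score"],at(p,r["location"],.062 if l=="dabba_tab" else 0))
a=.182;t=np.array([.5466,-.1576]);g=t+.016*np.array([np.cos(a),np.sin(a)])
plan([g[0],g[1],.15],a+np.pi/2)
E
```

```text
clock: 8.28
position: [0.4879, -0.0846, 0.0222]
ee_rot: [-2.22, -2.223, 0.0]
contact_force: [0.9, 0.3, 0.1]
finger_gap: 0.0424
gripper_force: 0.0
clock: 8.9
position: [0.4592, -0.0851, 0.1637]
ee_rot: [2.22, 2.218, 0.003]
contact_force: [0.1, 0.7, -0.5]
finger_gap: 0.0428
gripper_force: 0.0
top 0.9 [0.566 0.462 0.   ]
top dabba_tab 0.97 [ 0.538 -0.156  0.062]
top dabba_tab 0.77 [ 0.195 -0.289  0.062]
top tumbler 0.69 [0.512 0.183 0.   ]
side 0.76 [ 0.484 -0.003  0.   ]
side 0.57 [0.566 0.453 0.   ]
side dabba_tab 0.92 [ 0.553 -0.17   0.062]
side dabba_tab 0.68 [0.182 0.162 0.062]
side tumbler 0.77 [0.489 0.191 0.   ]
t 9.30 pos [ 0.458 -0.084  0.161] shift mm [-71.045 104.777  11.248] turn 1.389 xaxis [-0.     1.     0.001] j6 1.230938387134631
```

View pics/top2.png

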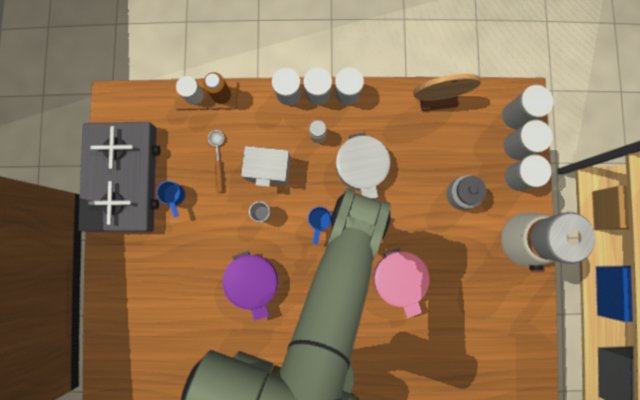

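The cup now stands at top (319,220), about (0.484,-0.003), clear of the box. Next I'll turn the fingers to straddle the tab.

```bash
python3 -m creep '{"steps":[-1,-36,50,0,0.174, -1,0,0,0,0.174, -1,0,0,0,0.174, -1,0,0,0,0.174, -1,0,0,0,0.174, -1,0,0,0,0.174, -1,0,0,0,0.174, -1,0,0,0,0.171, -1,0,0,0,0]}'; python3 - <<'E'
from h import *
a=.182;t=np.array([.5466,-.1576]);g=t+.014*np.array([np.cos(a),np.sin(a)])
plan([g[0],g[1],.042],a+np.pi/2)
E
```

```text
clock: 10.42
position: [0.5079, -0.1197, 0.1618]
ee_rot: [-3.128, -0.289, 0.001]
contact_force: [-0.0, 0.2, -0.1]
finger_gap: 0.0855
gripper_force: 0.0
t 10.43 pos [ 0.508 -0.12   0.162] shift mm [ 45.224  44.407 119.798] turn 0.002 xaxis [ 0.983  0.183 -0.001] j6 2.584634497266959
```

```bash
python3 -m creep '{"steps":[-1,15,15,0,0, -1,15,15,0,0, -1,15,14.5,0,0, -1,0,0,20,0, -1,0,0,20,0, -1,0,0,20,0, -1,0,0,10,0, -1,0,0,10,0, -1,0,0,10,0, -1,0,0,10,0, -1,0,0,10,0, -1,0,0,10,0, -1,0,0,0,0]}'; python3 - <<'E'
from h import *
for n,(r,c) in dict(side=(120,290),top=(130,300)).items():
    p=bot.read_camera(n);k=p["img"][r:r+120,c:c+140,::-1]
    cv2.imwrite(f"pics/{n}3.png",cv2.resize(k,None,fx=4,fy=4,interpolation=2))
E
```

```text
clock: 12.05
position: [0.5596, -0.1552, 0.0413]
ee_rot: [-3.128, -0.285, 0.003]
contact_force: [0.0, 1.0, 0.3]
finger_gap: 0.0852
gripper_force: 0.0
```

View pics/side3.png

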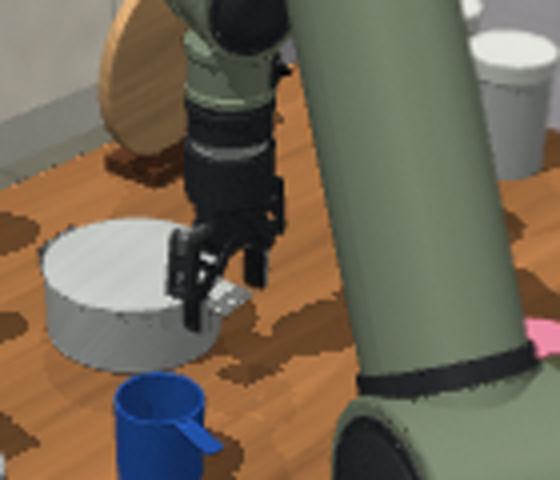

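The fingers straddle the tab, with one on each side of it (crop 235,298). I'll close gently.

```bash
python3 -m creep '{"steps":[-0.3,0,0,0,0, -0.1,0,0,0,0, 0,0,0,0,0, 0.1,0,0,0,0, 0.3,0,0,0,0, 0.5,0,0,0,0, 0.5,0,0,0,0, 0.5,0,0,0,0]}' 20
python3 - <<'E'
import numpy as np
R=np.hypot(.184,.002)
prev=None
for d in range(0,106,5):
    t=np.radians(d);x=R*(1-np.cos(t));z=R*np.sin(t)
    if prev:print(d,"dx %.1f up %.1f"%((x-prev[0])*1e3,(z-prev[1])*1e3),end="; ")
    prev=(x,z)
E
```

```text
clock: 13.15
position: [0.5605, -0.155, 0.0428]
ee_rot: [-3.128, -0.286, -0.001]
contact_force: [-2.2, 2.5, 6.3]
finger_gap: 0.0456
gripper_force: 20.6
5 dx 0.7 up 16.0; 10 dx 2.1 up 15.9; 15 dx 3.5 up 15.7; 20 dx 4.8 up 15.3; 25 dx 6.1 up 14.8; 30 dx 7.4 up 14.2; 35 dx 8.6 up 13.5; 40 dx 9.8 up 12.7; 45 dx 10.8 up 11.8; 50 dx 11.8 up 10.8; 55 dx 12.7 up 9.8; 60 dx 13.5 up 8.6; 65 dx 14.2 up 7.4; 70 dx 14.8 up 6.1; 75 dx 15.3 up 4.8; 80 dx 15.7 up 3.5; 85 dx 15.9 up 2.1; 90 dx 16.0 up 0.7; 95 dx 16.0 up -0.7; 100 dx 15.9 up -2.1; 105 dx 15.7 up -3.5;
```

```bash
python3 -m creep '{"steps":[0.5,0.2,0,-8,0, 0.5,0.5,0,-8,0, 0.5,1,0,-8,0, 0.5,1.1,0,-8,0, 0.5,1.6,0,-8,0, 0.5,1.9,0,-7.8,0, 0.5,2.3,0,-7.7,0, 0.5,2.5,0,-7.6,0, 0.5,3,0,-7.4,0, 0.5,3.1,0,-7.4,0, 0.5,3.6,0,-7.1,0, 0.5,3.8,0,-7.1,0, 0.5,0,0,0,0]}'; python3 - <<'E'
from h import *
p=bot.read_camera("side");k=p["img"][100:240,280:440,::-1]
cv2.imwrite("pics/s4.png",cv2.resize(k,None,fx=4,fy=4,interpolation=2))
E
```

```text
clock: 14.78
position: [0.5843, -0.1505, 0.1348]
ee_rot: [-3.128, -0.286, 0.001]
contact_force: [1.3, 4.7, -2.2]
finger_gap: 0.0455
gripper_force: 22.2
```

View pics/s4.png

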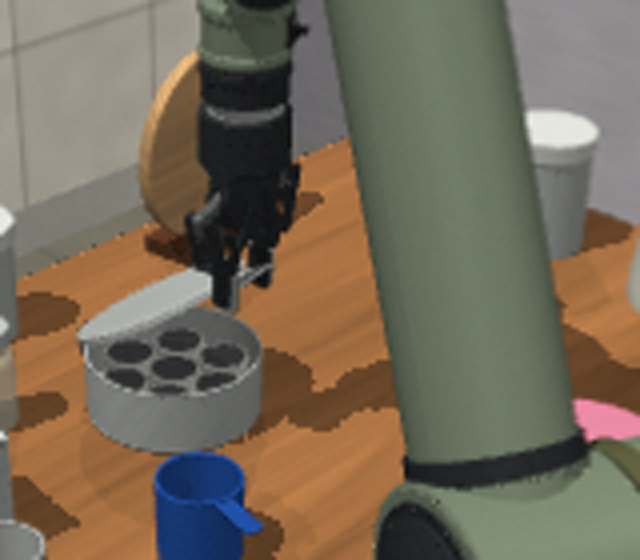

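The lid is rising with the tab held in the fingertips (crop 255,270), so I'll continue along the arc.

```bash
python3 -m creep '{"steps":[0.5,4.2,0,-6.8,0, 0.5,4.4,0,-6.7,0, 0.5,4.8,0,-6.4,0, 0.5,5,0,-6.3,0, 0.5,5.3,0,-6,0, 0.5,5.5,0,-5.8,0, 0.5,5.8,0,-5.5,0, 0.5,6,0,-5.3,0, 0.5,6.3,0,-5,0, 0.5,6.4,0,-4.8,0, 0.5,6.7,0,-4.4,0, 0.5,6.8,0,-4.2,0, 0.5,7,0,-3.8,0, 0.5,7.2,0,-3.6,0, 0.5,7.4,0,-3.1,0, 0.5,7.4,0,-3,0, 0.5,0,0,0,0]}'
```

```text
clock: 16.95
position: [0.6786, -0.1325, 0.2154]
ee_rot: [-3.127, -0.286, 0.003]
contact_force: [-3.5, 6.3, -1.2]
finger_gap: 0.0453
gripper_force: 23.9
```

```bash
python3 -m creep '{"steps":[0.5,7.6,0,-2.5,0, 0.5,7.7,0,-2.3,0, 0.5,7.8,0,-1.9,0, 0.5,7.9,0,-1.6,0, 0.5,8,0,-1.2,0, 0.5,7.9,0,-0.9,0, 0.5,8,0,-0.5,0, 0.5,8,0,-0.2,0, 0.5,8,0,0.2,0, 0.5,8,0,0.5,0, 0.5,8,0,0.9,0, 0.5,7.9,0,1.2,0, 0.5,0,0,0,0]}'; python3 - <<'E'
from h import *
s=bot.read_state();print(s["joint_pos"])
h=np.array([.7413,-.1216]);print((s["position"][:2]-h)@[np.cos(.182),np.sin(.182)])
p=bot.read_camera("side");k=p["img"][60:220,260:420,::-1]
cv2.imwrite("pics/s5.png",cv2.resize(k,None,fx=3.7,fy=3.7,interpolation=2))
E
```

```text
clock: 18.58
position: [0.7724, -0.1147, 0.2243]
ee_rot: [-3.127, -0.287, 0.0]
contact_force: [-2.3, 7.6, 1.1]
finger_gap: 0.0455
gripper_force: 24.6
[-0.242  0.814  0.615  1.374  0.002  2.716]
0.03182007219538008
```

View pics/s5.png

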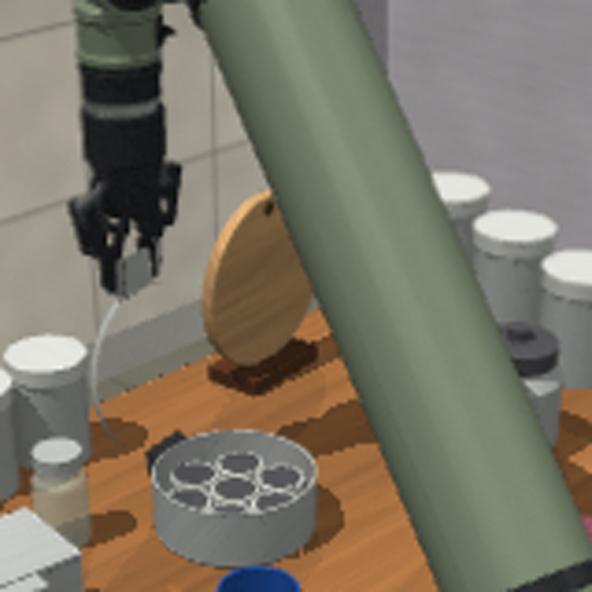

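The lid is past upright (tab at crop 135,272). I'll go a few degrees further, release, and withdraw upward.

```bash
python3 -m creep '{"steps":[0.5,7.9,0,1.6,0, 0.5,7.8,0,1.9,0, 0.5,0,0,0,0, -0.3,0,0,0,0, -0.6,0,0,0,0, -0.8,0,0,0,0, -0.8,0,0,0,0, -0.8,0,0,0,0, -0.8,0,0,-15,0, -0.8,0,0,-25,0, -0.8,0,0,-30,0, -0.8,-20,0,-30,0, -0.8,-40,0,0,0, -0.8,-40,0,0,0, -0.8,-40,0,0,0, -0.8,-40,0,0,0, -0.8,0,0,0,0, -0.8,0,0,0,0]}'; python3 - <<'E'
from h import *
for n in("top","side"):
    p=bot.read_camera(n);cv2.imwrite(f"pics/{n}6.png",p["img"][:,:,::-1])
E
```

```text
clock: 20.88
position: [0.6114, -0.1464, 0.3205]
ee_rot: [3.128, 0.285, 0.002]
contact_force: [0.2, -0.3, -0.3]
finger_gap: 0.0768
gripper_force: 0.0
```

View pics/side6.png

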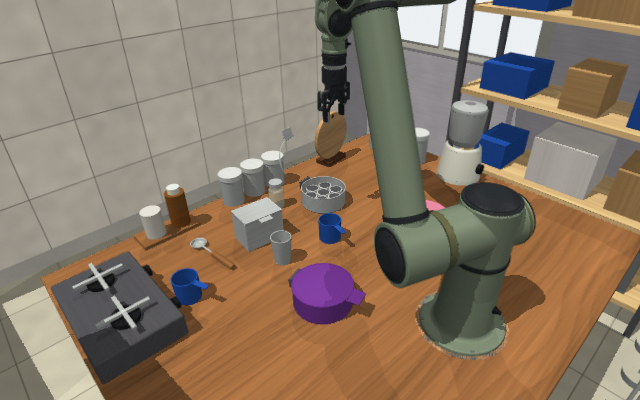

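View pics/top6.png

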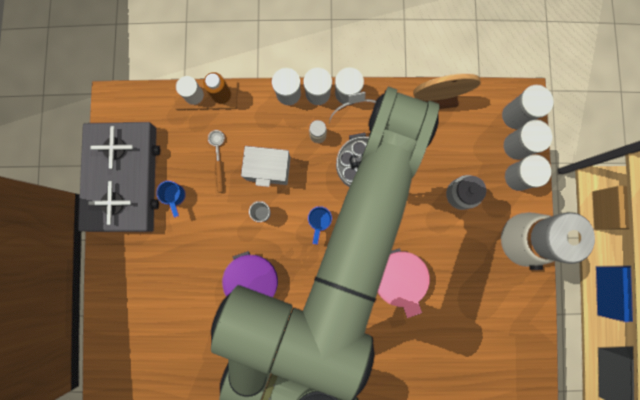

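The lid lies back and stays open (side 285,140), the cup stands clear at top (319,220), the caddy is shut, and the other things are undisturbed.

```bash
python3 -c "
from station import bot
print(bot.finish_job())"
```

```text
the job is handed in; nothing more can be done
None
```

The cup was pushed aside and is still standing, the dabba lid lies back open by itself, and the job is handed in; I raised the tab by gripping its sides, because the tool only points down and could not reach under it.

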